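True a dented filter ring in the bench ratchet clamp

ROBOT

A 7-joint arm with a two-finger parallel gripper is mounted at the origin on the work surface. World frame = base frame: x ahead of the robot, y to its left, z up, the work surface at z = 0. Lengths are in m, angles in rad, forces in N, time in s.
With the tool pointing down it reaches from about 0.425 to 0.925 m from the base axis. Payload 6.8 kg.
Tool frame: the origin (TCP) lies at the very end of the fingers, on their centre line; the grasp point (between the pads) lies 19 mm behind it; z points along the fingers, y is the line along which they close (so a half turn about z gives the same grasp; the last joint's range is limited). The gripper opens to 85 mm and grips with 20 to 120 N. Pads are 22 mm wide; open, the fingers measure 114 mm over their backs; the gripper's body (76 mm by 85 mm) begins 54 mm behind the grasp point. The pads swing forward as they close: fully open they stand 13 mm farther back than shut.
Start: joints at [-1.392, 0.477, 0.022, 1.555, -0.011, 1.109, -0.083], TCP at [0.191, 0.647, 0.231] pointing down, gripper open.
Joint ranges: [-2.96, 2.96], [-0.34, 2.1], [-1.41, 1.46], [0.24, 2.44], [-1.37, 4.51], [0.17, 1.92], [-2.96, 2.96]. Speed limits (rad/s): [2.39, 2.39, 3.14, 3.14, 3.14, 3.14, 3.14].

INTERFACE

Orientations are given as a rotation vector (axis times angle).
In Python, from bench import monitor, optics, r gives the robot as it stands.
- The arm moves only by the shell command python3 -m crank 'ROWS' [OPENING] [FORCE]. ROWS is JSON, a list of rows, each a list of 2 entries, a list of its own where there are three numbers: the shift along the tool's x, y, z in cm, then the turn, a rotation vector about the tool's x, y, z in rad. A call has 1 to 5 rows; each row shifts and turns the commanded pose from where the row before left it, along the tool's axes as they then stand; what a row does not reach is not made up. A row lasts 1/10 s, in which the tool goes at most 50 mm and 8.59 degrees, less where a joint would pass 70% of its speed; a pose out of reach is approached as far as the arm can. A call is refused whole if a number of a shift passes 5 or a number of a turn 0.15, either way. A call with a gripper value outside its range is refused whole. OPENING is the finger opening in cm, from 0 to 8.54, set as the call begins (- or left out, the last holds). The fingers move at their own pace and stop on an object; FORCE is the grip in N (left out, the last holds). Time passes only in rows, so rows that do not move let the fingers close. It gives the time, the measured TCP pose, the force, the opening and the grip force at its end, in the units of the state.
- monitor.get_obs(): the state, without advancing time (a new reading comes with each control period).
- optics.grab_frame(name): name is "side" or "top" or "wrist"; returns (picture, depth): 384x512x3 uint8, red, green, blue; 384x512 float32, m along the optical axis (not along the pixel's ray), 0 where there is no reading.
- optics.camera_model(name): a dict with "vertical_fov" (degrees; the focal length in pixels is half the picture's height over the tangent of half this angle, whatever the lens; pixels are square), "cx", "cy" (the principal point, pixels), "R" (3x3) and "t" (3): a world point X has camera coordinates R X + t; the wrist camera has in their place "hand_eye" (4x4, takes a point from camera to tool coordinates, whose origin is the TCP and whose axes are the flange's). Camera axes: x right, y down, z forward; pixel columns grow to the right and rows downward; lengths in m; the calibration is good to about 2 mm. A picture is of the moment at which its call begins: read the wrist's pose just before it. camera_model takes no time and is no camera call.
- r.hand_in(): hands the job in; it is judged then, once.
The state is a dict: "clock": time; "joints": joint angles; "qvel": joint speeds; "tau": joint torques, N m; "tcp_pos": TCP position; "orientation": TCP orientation; "contact_force": force on the tool from outside, world axes, zero at the start; "moment": the same for the moment, N m; "grip_width": finger opening in m; "gripper_force": force on a finger pad.
Only numpy, scipy, OpenCV 4.12 (cv2) and the standard library are available. Lean on these libraries where they do the work, as an engineer would, in place of code of your own. Each camera call takes 0.05 s, during which the arm holds its last target. There are 200 camera calls.

TASK

Take the black filter ring with the yellow-marked dent from the white tray and slide it over the clamp's upright post, all the way down onto its seat, with the mark facing the clamp's blue pad. Then pump the orange trigger until the pad bears firmly on the dent, with its spring clearly shortened but not squeezed shut so that the ring is not crushed. Move the pad with the trigger alone, leave the other things where they are, and finish while still holding the trigger squeezed, ring under pressure.

Things in the scene. Friction and masses are not known exactly. Their poses are not given: they have to be found in the camera images.
- ring: The dented metal filter ring, black, 56 mm outside, 49 mm bore, 22 mm tall, about 60 g, lying flat in the white tray (its underside 6 mm above the table; which of three places in the tray varies). Origin: centre of its underside; z up. Its own +x axis points at the yellow-marked dent on the wall.
- dent (a point): Middle of the yellow-marked dent (mark about 16 mm wide) on the outside of the ring's wall, 28 mm from the ring's axis, 11 mm above its underside.
- clamp: A one-hand ratchet clamp, fixed on a grey base plate 300 x 86 x 8 mm. Origin: on the table under the plate, z up; its x axis is the way the pad advances to the post (about the robot's left). In its frame, mm: bar axis y 0, z 35; post at x 100; bar guide x -37 to -23, top z 52; orange frame x -130 to -44, y +-16, top z 92; bar's rear end at x -188 + rod; elsewhere nothing is above z 61.
- post_top (a point): Centre of the upright truing post's top, 61 mm above the table. Post diameter 45.6 mm, the top 6 mm chamfered to 38 mm; the ring's bore clears it by 1.7 mm all round.
- seat (a point): Centre of the post's seat, a 64 mm round shoulder 24 mm above the table, on which the ring's underside must rest. The dent must look along clamp -x, at the pad.
- handle_back (a point): On the back face (away from the post, clamp -x) of the fixed black pistol handle, at the height to grip it, 138 mm above the table. The handle stands upright behind the trigger: 16 mm thick (clamp x), 26 mm wide (y), top 168 mm above the table.
- trigger_face (a point): On the front face (towards the post, clamp +x) of the trigger blade, at the height to squeeze it, about 138 mm above the table; moves with the trigger. 46 mm in front of handle_back at rest, 31 mm when squeezed home.
- blade: The trigger's orange and black finger blade, 10 mm thick, 18 mm wide (y), standing up in front of the handle to about z 162; its origin lies on the trigger's pivot, clamp x -75, z 85, and it turns with the trigger.
- trigger (a joint): Trigger angle: 0 at rest, 0.30 squeezed home towards the handle (15 mm at the blade face). A spring returns it (4 N at the face at rest, 7 N squeezed). A full squeeze from rest advances the bar 5 mm (the first up to 10); a catch keeps it, with about 3 mm of backlash under load. 3 to 8 pumps are needed. 0.7 of the pad's force is felt at the face on top of that; 20 N of squeeze is enough.
- rod (a joint): Advance of the toothed ratchet bar, m, 0 to 0.06; starts between 0.003 and 0.017. The pad first touches a ring seated on the post at about 0.036. It does not go back during the job, but for 3 mm of backlash.
- bar: The 12 x 10 mm toothed steel bar of the clamp, its axis at z 35 of the clamp, about 190 mm long; origin at clamp x = rod, z 35. Not to be pushed by hand.
- pad: Blue jaw pad on the bar's front, 24 mm wide, 20 tall, 8 thick, on a coil spring (2 N preload, 1.5 N/mm, 16 mm travel until shut; 20 mm of spring shows at rest). Origin: centre of its front face, at clamp x = 0.0375 m + rod - compression, z 0.035. Firm: 2 mm or more of compression. With the trigger squeezed home the first, second and third pump that bear give about 4, 8 and 12 mm.
- filter: Round glass filter, 59 mm across, 7 mm thick, lying in the tray; leave it.
- blower: Dark silicone blower bulb standing in the tray, 48 mm across, 85 mm tall with its nozzle; leave it.
- lens: Black lens standing upright, 71 mm across, 70 mm tall, beyond the clamp; leave it.
- jar: Screw jar, 52 mm across, 60 mm tall, beyond the clamp; leave it.
- brush: Lens brush about 160 mm long, lying beyond the tray; leave it.
- lens_cap: Black lens cap, 60 mm across, 9 mm thick, to the robot's far right; leave it.
- wrench: Red plastic filter wrench, flat, about 150 mm long, lying to the robot's right; leave it.
- hood: Black lens hood, 72 mm across, 34 mm tall, standing to the robot's right; leave it.
Things that resemble listed ones, but are neither listed nor needed, are in the scene too. Leave any brown look-alike of the ring alone.

How it is judged:
By the outcome, as a careful person would: the job done as asked, in the order asked, and still so for the second after the job is handed in, while the arm keeps its last pose, push and grip.
It also fails if it takes over 67 s, if anything falls off the work surface, if the arm or the gripper's body presses on something with over 40 N, if the wrist force passes 120 N, or if a joint passes its speed limit or range.

## Working session

There is one attempt and no reset: what is moved stays moved. The work goes in short steps, Python scripts to look and compute and a shell command to move; the robot and the scene stay as the last step left them, time stands still between calls to the robot, and variables do not carry over. Pictures are saved under pics/ and viewed, at most 10 in all, crops included, and the job is handed in when it is done.

```bash
ls; mkdir -p pics
cat > h.py <<'E'
import numpy as np, cv2
from scipy.spatial.transform import Rotation as R
from bench import monitor, optics, r
def cam(name):
    o=monitor.get_obs(); m=optics.camera_model(name); im,d=optics.grab_frame(name)
    f=im.shape[0]/2/np.tan(np.radians(m["vertical_fov"])/2)
    v,u=np.mgrid[:im.shape[0],:im.shape[1]]
    P=np.stack([(u-m["cx"])/f*d,(v-m["cy"])/f*d,d],-1)
    if name=="wrist":
        H=np.array(m["hand_eye"]); P=P@H[:3,:3].T+H[:3,3]
        P=P@R.from_rotvec(o["orientation"]).as_matrix().T+np.array(o["tcp_pos"])
    else:
        P=(P-np.array(m["t"]))@np.array(m["R"])
    P[d==0]=np.nan
    return im,P
def save(n,im,s=1.5):
    cv2.imwrite("pics/"+n,cv2.resize(im[...,::-1],None,fx=s,fy=s))
E
python3 - <<'E'
from h import *
print(monitor.get_obs())
for n in("top","side"):
    im,P=cam(n); save(n+".png",im); np.savez(n+".npz",im=im,P=P)
    print(optics.camera_model(n))
print(optics.camera_model("wrist"))
E
```

```text
pics
{'clock': 0.0, 'joints': array([-1.39209853,  0.47778409,  0.02234722,  1.55644284, -0.01149413,
        1.10932469, -0.08310606]), 'qvel': array([ 2.89694160e-03, -9.79383579e-04,  2.51522834e-03, -1.95500412e-03,
        1.02149987e-05, -1.04086687e-03,  5.25142468e-04]), 'tau': array([ 2.38128911e-05, -5.96457803e+01,  1.60783600e+00, -2.81192708e+01,
        1.24084359e-02,  9.52425442e-03,  1.90153071e-05]), 'tcp_pos': array([0.19079782, 0.6468525 , 0.23034025]), 'orientation': array([-4.48923483e-01, -3.10923200e+00,  2.86951217e-03]), 'contact_force': array([-0.3917557 , -0.01921253, -0.26944035]), 'moment': array([ 0.0196037 ,  0.04459882, -0.00734574]), 'gripper_force': 0.0, 'grip_width': 0.08543723899705111}
{'vertical_fov': 56.83217370261157, 'cx': 252.34964566641204, 'cy': 189.74934449296026, 'R': array([[ 1.79249672e-02, -9.99839238e-01, -4.39496613e-04],
       [-9.98550926e-01, -1.78795590e-02, -5.07579454e-02],
       [ 5.07419274e-02,  1.34869426e-03, -9.98710888e-01]]), 't': array([-0.04382198,  0.55422908,  1.01254321])}
{'vertical_fov': 44.677497614592, 'cx': 249.6345502477064, 'cy': 193.6457525948464, 'R': array([[ 0.9150765 , -0.40309154,  0.01233754],
       [-0.19117061, -0.46051616, -0.86682101],
       [ 0.35508985,  0.79084896, -0.49846676]]), 't': array([-0.54073969,  0.18911692,  1.13053373])}
{'vertical_fov': 64.22659693276093, 'cx': 257.81604331295637, 'cy': 196.46452276614676, 'hand_eye': array([[ 1.95880150e-04, -9.59501760e-01, -2.81702564e-01,
         7.09221974e-02],
       [ 9.99999900e-01,  3.01277161e-04, -3.30830627e-04,
        -1.72983626e-04],
       [ 4.02303117e-04, -2.81702471e-01,  9.59501723e-01,
        -1.43002059e-01],
       [ 0.00000000e+00,  0.00000000e+00,  0.00000000e+00,
         1.00000000e+00]])}
```

View pics/top.png

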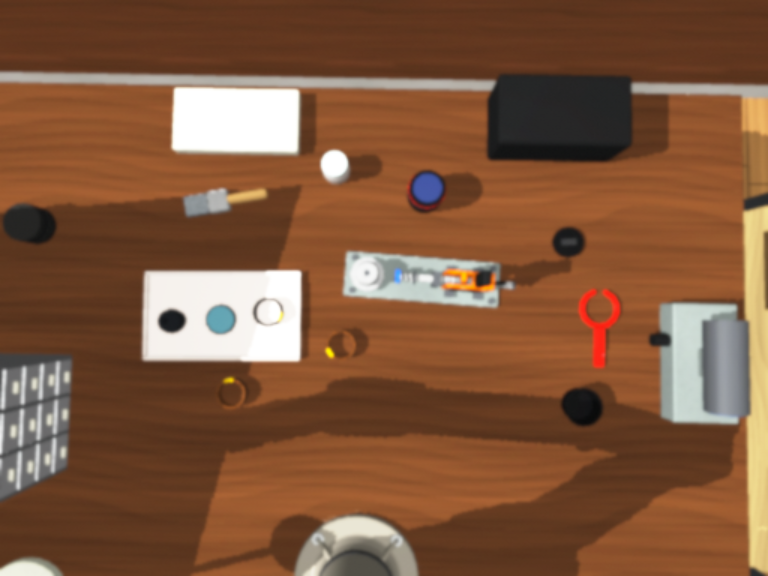

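View pics/side.png

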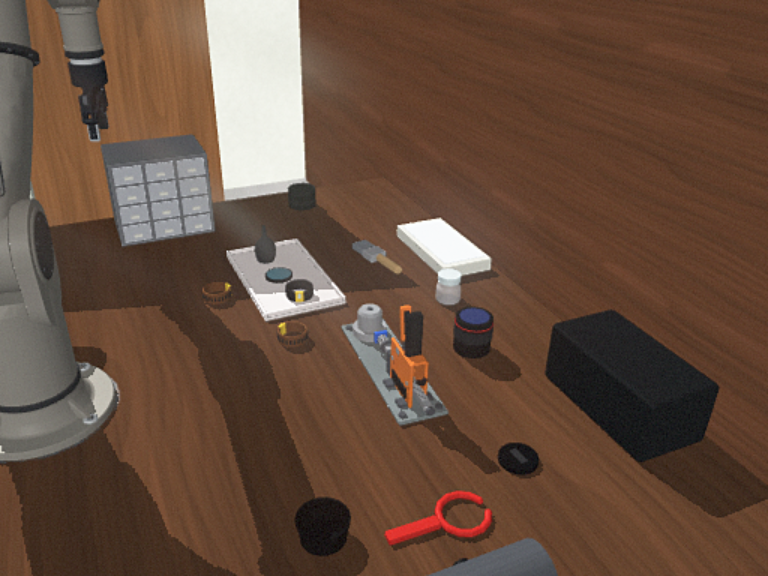

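The top view shows the ring at about (179,208) in full-resolution pixels, its yellow mark to the right of it at (188,211). The post is at (245,181), the blue pad at (266,184) and the handle and trigger at about (315,186). Two brown decoy rings lie nearer the robot.

Run:
```python
from h import *
z=np.load("top.npz");im=z["im"];P=z["P"]
hsv=cv2.cvtColor(im,cv2.COLOR_RGB2HSV)
def rep(n,m,P=P):
    q=P[m]; q=q[~np.isnan(q[:,0])]
    print(n,len(q),q.mean(0).round(4),q.min(0).round(3),q.max(0).round(3))
def box(u0,u1,v0,v1):
    b=np.zeros(im.shape[:2],bool); b[v0:v1,u0:u1]=1; return b
b=box(162,198,193,224)
rep("ring z>.02",b&(P[...,2]>.018)&(P[...,2]<.05))
yel=(hsv[...,0]>18)&(hsv[...,0]<38)&(hsv[...,1]>120)
rep("yel",b&yel)
b=box(225,350,160,215)
rep("post",box(228,260,168,195)&(P[...,2]>.054)&(P[...,2]<.07))
rep("plate",b&(P[...,2]>.004)&(P[...,2]<.015))
blue=(hsv[...,0]>95)&(hsv[...,0]<125)&(hsv[...,1]>120)
rep("pad",b&blue)
rep("high",b&(P[...,2]>.15))
rep("frame",b&(P[...,2]>.08)&(P[...,2]<.1))
m=(b&(P[...,2]>.004)&(P[...,2]<.015)); q=P[m][:,:2].astype(np.float32)
rc=cv2.minAreaRect(q*1000); print(rc)
# side
z=np.load("side.npz");im=z["im"];P=z["P"]
hsv=cv2.cvtColor(im,cv2.COLOR_RGB2HSV)
yel=(hsv[...,0]>18)&(hsv[...,0]<38)&(hsv[...,1]>120)
rep("s yel",box(185,215,180,205)&yel,P)
rep("s ring",box(185,215,180,205)&(P[...,2]>.018)&(P[...,2]<.05),P)
blue=(hsv[...,0]>95)&(hsv[...,0]<125)&(hsv[...,1]>120)
rep("s pad",box(240,265,215,235)&blue,P)
rep("s handle",box(255,295,200,250)&(P[...,2]>.13)&(hsv[...,2]<60),P)
rep("s blade",box(255,295,200,250)&(P[...,2]>.13)&(hsv[...,1]>150)&(hsv[...,2]>90),P)
rep("s post",box(230,260,200,220)&(P[...,2]>.055)&(P[...,2]<.066),P)
```

```text
ring z>.02 103 [0.4994 0.1759 0.0255] [0.473 0.149 0.018] [0.527 0.203 0.031]
yel 4 [0.4939 0.1507 0.0256] [0.49 0.15 0.02] [0.496 0.151 0.03 ]
post 202 [ 0.5753 -0.0115  0.0598] [ 0.554 -0.033  0.054] [0.596 0.009 0.067]
plate 1895 [ 0.5675 -0.1154  0.0078] [ 0.487 -0.316  0.004] [0.644 0.047 0.015]
pad 26 [ 0.5736 -0.0676  0.0347] [ 0.562 -0.072  0.006] [ 0.587 -0.064  0.048]
high 109 [ 0.563  -0.2005  0.1629] [ 0.55  -0.218  0.15 ] [ 0.575 -0.17   0.17 ]
frame 154 [ 0.5612 -0.1981  0.0909] [ 0.546 -0.26   0.08 ] [ 0.58  -0.154  0.099]
((567.045654296875, -134.77903747558594), (155.14894104003906, 362.2756042480469), 1.0294098854064941)
s yel 30 [0.4907 0.1515 0.017 ] [0.483 0.145 0.006] [0.499 0.159 0.029]
s ring 118 [0.4975 0.1742 0.0235] [0.468 0.114 0.018] [0.526 0.208 0.029]
s pad 31 [ 0.5681 -0.0716  0.041 ] [ 0.559 -0.078  0.023] [ 0.581 -0.066  0.048]
s handle 190 [ 0.5583 -0.2173  0.1509] [ 0.547 -0.224  0.13 ] [ 0.573 -0.181  0.169]
s blade 48 [ 0.56   -0.1803  0.1511] [ 0.554 -0.206  0.13 ] [ 0.571 -0.172  0.166]
s post 110 [ 0.5723 -0.0168  0.0598] [ 0.553 -0.036  0.055] [0.594 0.003 0.064]
```

```bash
cat > plan.py <<'E'
# python3 plan.py x y z yawdeg(of tool y) [maxstep_cm] : prints rows from the present pose, tool pointing down
import sys; from h import *
def plan(x,y,z,yaw,step=4.9,ang=0.145):
    o=monitor.get_obs(); p=np.array(o["tcp_pos"]); Ro=R.from_rotvec(o["orientation"])
    a=np.radians(yaw); Y=np.array([np.cos(a),np.sin(a),0]); Z=np.array([0,0,-1.]); X=np.cross(Y,Z)
    Rt=R.from_matrix(np.stack([X,Y,Z],1)); w=(Ro.inv()*Rt).as_rotvec()
    d=np.array([x,y,z])-p
    n=max(1,int(np.ceil(max(np.linalg.norm(d)*100/step,np.linalg.norm(w)/ang))))
    rows=[]
    for k in range(n):
        s=Ro.inv().apply(np.array([x,y,z])-p)*100/(n-k); t=(Ro.inv()*Rt).as_rotvec()/(n-k)
        s=s.round(2); t=t.round(3); rows.append([s.tolist(),t.tolist()])
        p=p+Ro.apply(s)/100; Ro=Ro*R.from_rotvec(t)
    for i in range(0,n,5): print(str(rows[i:i+5]).replace(" ",""))
plan(*map(float,sys.argv[1:]))
E
python3 plan.py 0.50 0.175 0.20 -17
```

```text
[[[-3.58,-3.04,0.26],[-0.0,0.0,0.132]],[[-3.95,-2.55,0.26],[-0.0,0.0,0.132]],[[-4.25,-2.0,0.26],[-0.0,0.0,0.132]],[[-4.48,-1.43,0.26],[-0.0,0.0,0.132]],[[-4.63,-0.82,0.26],[-0.0,0.0,0.132]]]
[[[-4.7,-0.21,0.26],[-0.0,0.0,0.132]],[[-4.68,0.41,0.26],[-0.0,0.0,0.131]],[[-4.59,1.02,0.26],[-0.0,0.0,0.132]],[[-4.42,1.62,0.26],[-0.0,0.0,0.131]],[[-4.16,2.18,0.26],[-0.0,0.001,0.132]]]
[[[-3.84,2.71,0.25],[-0.0,0.0,0.131]],[[-3.46,3.2,0.25],[-0.0,0.001,0.132]]]
```

```bash
python3 -m crank '[[[-3.6,-3.0,0.3],[0,0,0.132]],[[-4.0,-2.5,0.3],[0,0,0.132]],[[-4.2,-2.0,0.3],[0,0,0.132]],[[-4.5,-1.4,0.3],[0,0,0.132]],[[-4.6,-0.8,0.3],[0,0,0.132]]]'
python3 -m crank '[[[-4.7,-0.2,0.3],[0,0,0.132]],[[-4.7,0.4,0.3],[0,0,0.132]],[[-4.6,1.0,0.2],[0,0,0.132]],[[-4.4,1.6,0.2],[0,0,0.132]],[[-4.2,2.2,0.2],[0,0,0.132]]]' 6.8
python3 -m crank '[[[-3.8,2.7,0.2],[0,0,0.132]],[[-3.5,3.2,0.2],[0,0,0.132]],[[0,0,0],[0,0,0]],[[0,0,0],[0,0,0]]]'
cat > ring.py <<'E'
from h import *
from scipy.optimize import least_squares
im,P=cam("wrist"); np.savez("w.npz",im=im,P=P); save("w_ring.png",im)
hsv=cv2.cvtColor(im,cv2.COLOR_RGB2HSV)
near=np.hypot(P[...,0]-.4985,P[...,1]-.1755)<.036
m=near&(P[...,2]>.023)&(P[...,2]<.034)
q=P[m]; f=least_squares(lambda a:np.hypot(q[:,0]-a[0],q[:,1]-a[1])-a[2],[.4985,.1755,.026],loss="soft_l1",f_scale=.001).x
print("ring",f.round(4),m.sum(),"topz",np.median(q[:,2]).round(4))
y=P[near&(hsv[...,0]>18)&(hsv[...,0]<38)&(hsv[...,1]>120)&(P[...,2]>.008)]
d=y.mean(0)[:2]-f[:2]; print("yel",len(y),y.mean(0).round(4),"r",np.hypot(*d).round(4),"ang",np.degrees(np.arctan2(d[1],d[0])).round(1))
o=monitor.get_obs(); print(o["clock"],o["tcp_pos"],o["joints"].round(2),o["grip_width"])
E
python3 ring.py
```

```text
clock: 0.6
tcp_pos: [0.3212, 0.4501, 0.2159]
orientation: [-1.44, -2.792, 0.001]
contact_force: [1.2, 0.1, -0.1]
grip_width: 0.0856
gripper_force: 0.0
clock: 1.1
tcp_pos: [0.4496, 0.2531, 0.2042]
orientation: [-2.266, -2.175, 0.0]
contact_force: [1.8, 1.1, -0.0]
grip_width: 0.0678
gripper_force: 0.0
clock: 1.5
tcp_pos: [0.5005, 0.1748, 0.2]
orientation: [2.531, 1.862, -0.001]
contact_force: [-0.4, 0.2, -0.6]
grip_width: 0.0681
gripper_force: 0.0
ring [0.4996 0.1792 0.0259] 602 topz 0.0282
yel 0 [nan nan nan] r nan ang nan
1.55 [0.49996296 0.17634117 0.1999802 ] [-0.88  0.3   0.52  1.96 -0.18  0.93 -0.57] 0.06784585765959793ring.py:10: RuntimeWarning: Mean of empty slice.
  d=y.mean(0)[:2]-f[:2]; print("yel",len(y),y.mean(0).round(4),"r",np.hypot(*d).round(4),"ang",np.degrees(np.arctan2(d[1],d[0])).round(1))
  ret = um.true_divide(
```

View pics/w_ring.png

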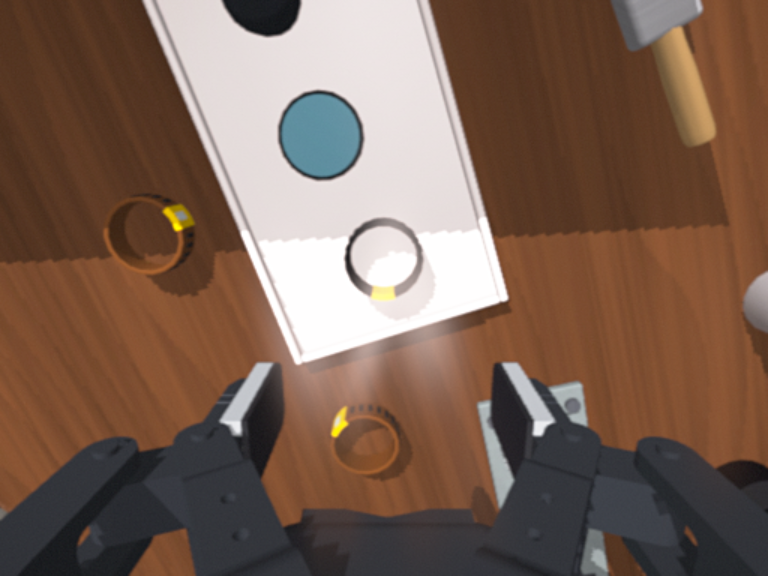

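The wrist view shows the black ring centred at (256,172) in full-resolution pixels. Its yellow mark is straight below at (256,196), along tool -x as intended, and the tray walls are clear of both finger paths.

```bash
python3 - <<'E'
from h import *
z=np.load("w.npz");im=z["im"];P=z["P"]
hsv=cv2.cvtColor(im,cv2.COLOR_RGB2HSV)
b=np.zeros(im.shape[:2],bool); b[140:210,220:290]=1
m=b&(hsv[...,0]>15)&(hsv[...,0]<40)&(hsv[...,1]>90)
vu=np.argwhere(m); print(len(vu),vu.mean(0),hsv[196,256],P[m].mean(0))
k=b&(hsv[...,2]<90); c=np.argwhere(k).astype(np.float32); print(cv2.minEnclosingCircle(c[:,::-1].copy()))
t=b&(P[...,2]>.022)&(P[...,2]<.034); q=P[t]; print(q.min(0),q.max(0), cv2.minEnclosingCircle((q[:,:2]*1000).astype(np.float32)))
E
python3 plan.py 0.4995 0.1775 0.008 -17 4.9
```

```text
114 [195.13157895 255.0877193 ] [ 29 100 255] [nan nan nan]
((240.5, 168.5), 20.012596130371094)
[0.47187602 0.15062284 0.02200225] [0.52705687 0.20635123 0.03067187] ((499.24444580078125, 178.8261260986328), 28.740381240844727)
[[[0.03,-0.02,4.8],[-0.0,0.0,-0.001]],[[0.02,-0.01,4.8],[-0.0,0.0,-0.001]],[[0.03,-0.02,4.8],[-0.0,0.0,-0.0]],[[0.02,-0.01,4.8],[-0.001,0.0,-0.001]]]
```

```bash
python3 -m crank '[[[0.05,0,4.8],[0,0,0]],[[0.05,0,4.8],[0,0,0]],[[0.05,0,4.8],[0,0,0]],[[0.05,0,3.0],[0,0,0]]]'
python3 -m crank '[[[0,0,1.8],[0,0,0]],[[0,0,0],[0,0,0]],[[0,0,0],[0,0,0]]]'
python3 -m crank '[[[0,0,0],[0,0,0]],[[0,0,0],[0,0,0]],[[0,0,0],[0,0,0]],[[0,0,0],[0,0,0]],[[0,0,0],[0,0,0]]]' 5.0 30
python3 -m crank '[[[0,0,-2],[0,0,0]],[[0,0,-4],[0,0,0]],[[0,0,-4],[0,0,0]],[[0,0,-4],[0,0,0]],[[0,0,0],[0,0,0]]]'
python3 plan.py 0.575 0.03 0.15 -4 4.5
```

```text
clock: 1.95
tcp_pos: [0.4981, 0.1796, 0.023]
orientation: [-2.523, -1.869, 0.006]
contact_force: [-0.3, -0.4, 0.1]
grip_width: 0.0678
gripper_force: 0.0
clock: 2.25
tcp_pos: [0.5005, 0.1792, 0.0085]
orientation: [-2.526, -1.867, 0.0]
contact_force: [-0.1, 0.6, 0.6]
grip_width: 0.0677
gripper_force: 0.0
clock: 2.75
tcp_pos: [0.5015, 0.1791, 0.0098]
orientation: [-2.527, -1.865, -0.004]
contact_force: [-2.8, 1.2, 6.8]
grip_width: 0.0555
gripper_force: 31.8
clock: 3.25
tcp_pos: [0.5046, 0.1792, 0.154]
orientation: [2.528, 1.864, 0.017]
contact_force: [0.6, 0.8, -0.4]
grip_width: 0.0555
gripper_force: 32.4
[[[-3.04,2.78,0.1],[0.002,-0.002,-0.058]],[[-3.2,2.61,0.1],[0.002,-0.002,-0.058]],[[-3.34,2.41,0.1],[0.002,-0.002,-0.057]],[[-3.48,2.22,0.09],[0.002,-0.001,-0.058]]]
```

```bash
python3 plan.py 0.572 -0.08 0.165 -4 4.6
```

```text
[[[-3.79,2.35,-0.2],[0.001,-0.001,-0.038]],[[-3.88,2.21,-0.19],[0.001,-0.001,-0.039]],[[-3.96,2.05,-0.19],[0.002,-0.001,-0.038]],[[-4.04,1.9,-0.2],[0.001,-0.001,-0.039]],[[-4.11,1.74,-0.19],[0.002,-0.002,-0.038]]]
[[[-4.17,1.59,-0.19],[0.001,-0.001,-0.039]]]
```

```bash
python3 -m crank '[[[-3.8,2.4,-0.2],[0.001,-0.001,-0.038]],[[-3.9,2.2,-0.2],[0.001,-0.001,-0.039]],[[-4.0,2.0,-0.2],[0.002,-0.001,-0.038]],[[-4.0,1.9,-0.2],[0.001,-0.001,-0.039]],[[-4.1,1.7,-0.2],[0.002,-0.002,-0.038]]]'
python3 -m crank '[[[-4.2,1.6,-0.2],[0.001,-0.001,-0.039]],[[0,0,0],[0,0,0]],[[0,0,0],[0,0,0]],[[0,0,0],[0,0,0]],[[0,0,0],[0,0,0]]]'
cat > post.py <<'E'
from h import *
from scipy.optimize import least_squares
o=monitor.get_obs(); im,P=cam("wrist"); np.savez("w2.npz",im=im,P=P); save("w_post.png",im)
hsv=cv2.cvtColor(im,cv2.COLOR_RGB2HSV)
near=np.hypot(P[...,0]-.574,P[...,1]+.013)<.03
q=P[near&(P[...,2]>.057)&(P[...,2]<.068)]
print("post top",len(q),np.median(q[:,2]),cv2.minEnclosingCircle((q[:,:2]*1000).astype(np.float32)),q.mean(0))
q=P[np.isfinite(P[...,0])&(abs(P[...,2]-.008)<.004)&(abs(P[...,0]-.57)<.07)&(P[...,1]<.06)]
rc=cv2.minAreaRect((q[:,:2]*1000).astype(np.float32)); print("plate",len(q),rc)
bl=(hsv[...,0]>95)&(hsv[...,0]<125)&(hsv[...,1]>120)&(P[...,2]>.02)&(P[...,2]<.06)&(abs(P[...,0]-.57)<.03)
q=P[bl]; print("blue",len(q),q.mean(0),q.min(0),q.max(0))
print(o["clock"],o["tcp_pos"],np.degrees(np.arctan2(*R.from_rotvec(o["orientation"]).as_matrix()[[1,0],1])))
# held ring: in tool frame
T=(P-o["tcp_pos"])@R.from_rotvec(o["orientation"]).as_matrix()
m=(abs(T[...,2])<.03)&(np.hypot(T[...,0],T[...,1])<.04); print("near tcp",m.sum())
q=T[m]; 
if len(q): print(q.min(0),q.max(0))
E
python3 post.py
```

```text
clock: 3.75
tcp_pos: [0.5567, -0.0396, 0.1585]
orientation: [-2.334, -2.099, 0.013]
contact_force: [-0.7, 0.7, -0.4]
grip_width: 0.0552
gripper_force: 32.4
clock: 4.25
tcp_pos: [0.5678, -0.0795, 0.1602]
orientation: [-2.291, -2.144, 0.016]
contact_force: [-0.1, 0.4, -0.4]
grip_width: 0.0551
gripper_force: 32.4
post top 2538 0.06129334501437096 ((575.2311401367188, -10.779088973999023), 22.099018096923828) [ 0.5752654  -0.01020454  0.06102288]
plate 11326 ((568.6016845703125, -117.04231262207031), (300.6097412109375, 86.29296112060547), 86.36945343017578)
blue 324 [ 0.57242124 -0.06691098  0.04376397] [ 0.56047168 -0.07234553  0.02886341] [ 0.58370431 -0.06345488  0.04844051]
4.25 [ 0.56783173 -0.07954925  0.16024326] -3.80282169586797
near tcp 8321
[-0.02990128 -0.03949657 -0.02999908] [0.02801373 0.03948591 0.00433159]
```

View pics/w_post.png

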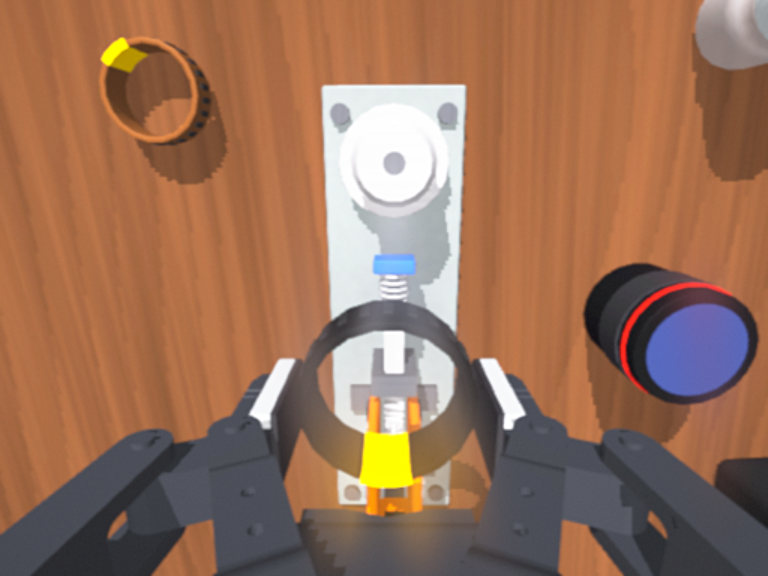

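The ring is held flat at about (260,260) in full-resolution pixels, its yellow mark pointing down the image along clamp -x. The post is at (263,107) and the blue pad with its spring at (263,177). The plate fit gives 300.6 x 86.3 mm, which matches, with a yaw of 86.4°.

```bash
python3 - <<'E'
from h import *
from scipy.optimize import least_squares
z=np.load("w2.npz");im=z["im"];P=z["P"]
o=monitor.get_obs(); T=(P-o["tcp_pos"])@R.from_rotvec(o["orientation"]).as_matrix()
hsv=cv2.cvtColor(im,cv2.COLOR_RGB2HSV)
b=np.zeros(im.shape[:2],bool); b[195:330,195:325]=1
y=b&(hsv[...,0]>22)&(hsv[...,0]<38)&(hsv[...,1]>120)
q=T[y]; print("mark",np.nanmean(q,0),np.argwhere(y).mean(0))
m=b&(T[...,2]>-.03)&(T[...,2]<.01)&(abs(T[...,1])<.021)
q=T[m&(T[...,0]>0)]; print("front",np.histogram(q[:,2],8), q[:,0].max())
t=T[m&(T[...,2]<np.percentile(q[:,2],60))]
rr=T[m]; top=np.percentile(rr[:,2],10); s=rr[abs(rr[:,2]-top)<.003]
f=least_squares(lambda a:np.hypot(s[:,0]-a[0],s[:,1]-a[1])-a[2],[0,0,.026],loss="soft_l1",f_scale=.001).x
print("top",top,"circle",f,len(s), s.min(0),s.max(0))
ang=np.radians(86.37)
print("tilt z-axis:",R.from_rotvec(o["orientation"]).as_matrix()[:,2])
E
python3 plan.py 0.5752 -0.0108 0.09 -3.6 4.5
```

```text
mark [-0.02734076  0.00021217 -0.00789436] [306.99388646 257.23930131]
front (array([832, 201, 238, 203, 160, 134,  85,  84]), array([-0.0199542 , -0.01696028, -0.01396637, -0.01097246, -0.00797855,
       -0.00498464, -0.00199072,  0.00100319,  0.0039971 ])) 0.02818832639798153
top -0.01862358535445356 circle [6.30159590e-06 2.17121619e-04 2.58200478e-02] 1947 [-0.02972867 -0.02099894 -0.02053821] [ 0.02756033  0.02099487 -0.01564092]
tilt z-axis: [-0.00947474 -0.00478879 -0.99994365]
[[[2.32,0.11,2.33],[-0.003,0.002,-0.001]],[[2.32,0.11,2.34],[-0.003,0.002,-0.001]],[[2.31,0.1,2.34],[-0.003,0.001,-0.002]]]
```

```bash
python3 -m crank '[[[2.3,0.1,2.3],[-0.003,0.002,-0.001]],[[2.3,0.1,2.3],[-0.003,0.002,-0.001]],[[2.3,0.1,2.3],[-0.003,0.001,-0.002]],[[0,0,0],[0,0,0]],[[0,0,0],[0,0,0]]]'
python3 -m crank '[[[0,0,0],[0,0,0]],[[0,0,0],[0,0,0]]]'
python3 plan.py 0.5752 -0.0109 0.075 -3.6 4.5; python3 -c "
from h import *
o=monitor.get_obs();print(o['tcp_pos'],R.from_rotvec(o['orientation']).as_matrix()[:,2])"
```

```text
clock: 4.8
tcp_pos: [0.575, -0.0121, 0.0909]
orientation: [2.289, 2.151, -0.002]
contact_force: [-0.4, -0.2, -0.3]
grip_width: 0.0556
gripper_force: 32.4
clock: 5.0
tcp_pos: [0.5759, -0.0142, 0.0923]
orientation: [2.292, 2.145, 0.001]
contact_force: [-0.8, 0.2, 0.2]
grip_width: 0.055
gripper_force: 32.4
[[[0.33,-0.09,1.72],[0.002,0.001,-0.004]]]
[ 0.57588971 -0.01424434  0.09225019] [ 0.00190973 -0.00131402 -0.99999731]
```

```bash
cat > rel.py <<'E'
from h import *
from scipy.optimize import least_squares
o=monitor.get_obs(); im,P=cam("wrist"); save("w_rel.png",im)
M=R.from_rotvec(o["orientation"]).as_matrix(); T=(P-o["tcp_pos"])@M
dz=o["tcp_pos"][2]-.061
q=T[(np.hypot(T[...,0],T[...,1])<.03)&(abs(T[...,2]-dz)<.004)]
print("post pts",len(q),q.min(0),q.max(0),np.median(q[:,2]))
if len(q)>50: print(cv2.minEnclosingCircle((q[:,:2]*1000).astype(np.float32)),q.mean(0))
E
python3 rel.py; python3 -c "
from h import *
for i in range(3): print(monitor.get_obs()['tcp_pos'])"
```

```text
post pts 2134 [-0.01740739 -0.02144512  0.02878785] [0.02619342 0.01942123 0.03524854] 0.030997308788896463
((4.233108043670654, -0.9443220496177673), 22.04112434387207) [ 0.00333456 -0.00094592  0.03133551]
[ 0.57586589 -0.0141953   0.09220095]
[ 0.57586589 -0.0141953   0.09220095]
[ 0.57586589 -0.0141953   0.09220095]
```

View pics/w_rel.png

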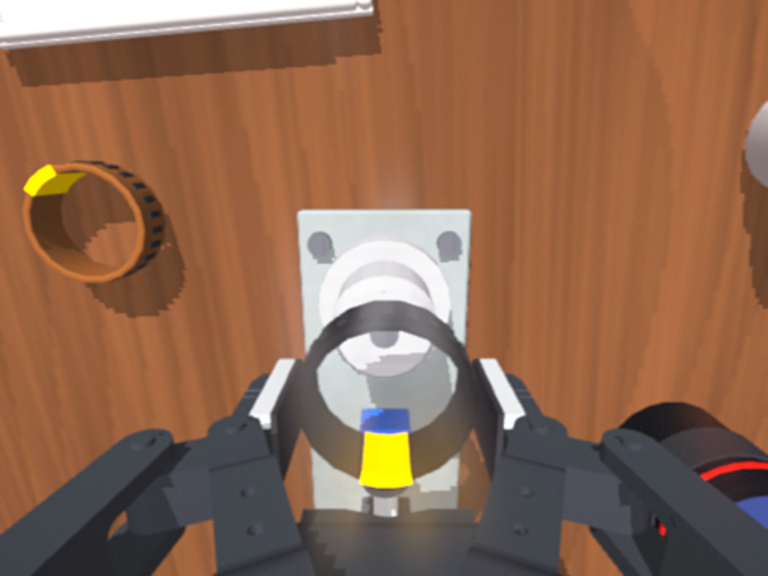

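The mark faces the pad, which is right behind it. The post, at about (257,222) in full-resolution pixels, is about 4 mm ahead of the ring's centre, so I shift +x 0.38 cm and y -0.1 cm and go down.

```bash
python3 -m crank '[[[0.38,-0.1,0.8],[0,0,0]],[[0,0,0.8],[0,0,0]],[[0,0,0.4],[0,0,0]],[[0,0,0],[0,0,0]],[[0,0,0],[0,0,0]]]'
python3 -m crank '[[[0,0,0.4],[0,0,0]],[[0,0,0.4],[0,0,0]],[[0,0,0.4],[0,0,0]],[[0,0,0],[0,0,0]],[[0,0,0],[0,0,0]]]'
```

```text
clock: 5.55
tcp_pos: [0.5745, -0.0095, 0.071]
orientation: [2.292, 2.147, -0.002]
contact_force: [0.5, 0.1, -1.5]
grip_width: 0.0553
gripper_force: 32.4
clock: 6.05
tcp_pos: [0.5745, -0.0094, 0.0591]
orientation: [2.292, 2.147, -0.001]
contact_force: [0.3, 0.4, -0.7]
grip_width: 0.0554
gripper_force: 32.4
```

```bash
python3 -m crank '[[[0,0,0.5],[0,0,0]],[[0,0,0.5],[0,0,0]],[[0,0,0],[0,0,0]]]'
python3 -m crank '[[[0,0,0.5],[0,0,0]],[[0,0,0.5],[0,0,0]],[[0,0,0.5],[0,0,0]],[[0,0,0],[0,0,0]]]'
```

```text
clock: 6.35
tcp_pos: [0.574, -0.0093, 0.0484]
orientation: [2.292, 2.148, -0.003]
contact_force: [-0.9, 0.4, -1.0]
grip_width: 0.0556
gripper_force: 32.4
clock: 6.75
tcp_pos: [0.574, -0.0094, 0.0334]
orientation: [2.292, 2.148, -0.003]
contact_force: [0.1, -0.2, -0.8]
grip_width: 0.0552
gripper_force: 32.4
```

```bash
python3 -m crank '[[[0,0,0.3],[0,0,0]],[[0,0,0.2],[0,0,0]],[[0,0,0],[0,0,0]]]'
python3 -m crank '[[[0,0,0.2],[0,0,0]],[[0,0,0],[0,0,0]],[[0,0,0],[0,0,0]]]'
```

```text
clock: 7.05
tcp_pos: [0.5745, -0.0094, 0.029]
orientation: [2.292, 2.148, -0.001]
contact_force: [-0.4, -0.0, -0.7]
grip_width: 0.0555
gripper_force: 32.4
clock: 7.35
tcp_pos: [0.5749, -0.0094, 0.0279]
orientation: [2.292, 2.147, 0.0]
contact_force: [-1.4, 0.1, 5.0]
grip_width: 0.0555
gripper_force: 32.9
```

```bash
python3 -m crank '[[[0,0,0],[0,0,0]],[[0,0,0],[0,0,0]],[[0,0,0],[0,0,0]]]' 6.8
python3 -m crank '[[[0,0,-2.0],[0,0,0]],[[0,0,-4.5],[0,0,0]],[[0,0,-4.5],[0,0,0]],[[0,0,-4.5],[0,0,0]],[[0,0,-4.5],[0,0,0]]]'
python3 -c "
from h import *
o=monitor.get_obs();print(o['joints'].round(2),o['tcp_pos'])
im,P=cam('wrist');save('w_seat.png',im)
q=P[(np.hypot(P[...,0]-.5749,P[...,1]+.0105)<.032)&(P[...,2]>.03)&(P[...,2]<.056)]
print(len(q),np.percentile(q[:,2],[50,80,95]),q.mean(0))"
python3 plan.py 0.562 -0.195 0.225 86.4 4.6
```

```text
clock: 7.65
tcp_pos: [0.5747, -0.0094, 0.0272]
orientation: [2.292, 2.147, -0.001]
contact_force: [0.6, -0.0, -0.3]
grip_width: 0.0679
gripper_force: 0.0
clock: 8.15
tcp_pos: [0.5742, -0.0093, 0.229]
orientation: [2.292, 2.147, -0.001]
contact_force: [1.2, 0.2, 0.1]
grip_width: 0.068
gripper_force: 0.0
[-0.52  0.34  0.54  1.83 -0.2   1.02  0.04] [ 0.57419101 -0.00931042  0.22896611]
728 [0.04617515 0.04725957 0.05539955] [ 0.57528765 -0.00275348  0.04551342]
[[[-1.69,-0.04,0.1],[0.001,0.001,-0.143]],[[-1.67,-0.28,0.1],[0.001,0.001,-0.143]],[[-1.61,-0.51,0.1],[0.001,0.001,-0.143]],[[-1.52,-0.74,0.1],[0.001,0.001,-0.143]],[[-1.4,-0.95,0.1],[0.001,0.001,-0.143]]]
[[[-1.25,-1.13,0.1],[0.001,0.0,-0.143]],[[-1.08,-1.3,0.1],[0.001,0.001,-0.143]],[[-0.88,-1.44,0.1],[0.001,0.0,-0.143]],[[-0.66,-1.55,0.1],[0.001,0.001,-0.143]],[[-0.44,-1.64,0.1],[0.001,0.0,-0.144]]]
[[[-0.2,-1.68,0.1],[0.001,0.001,-0.143]]]
```

View pics/w_seat.png

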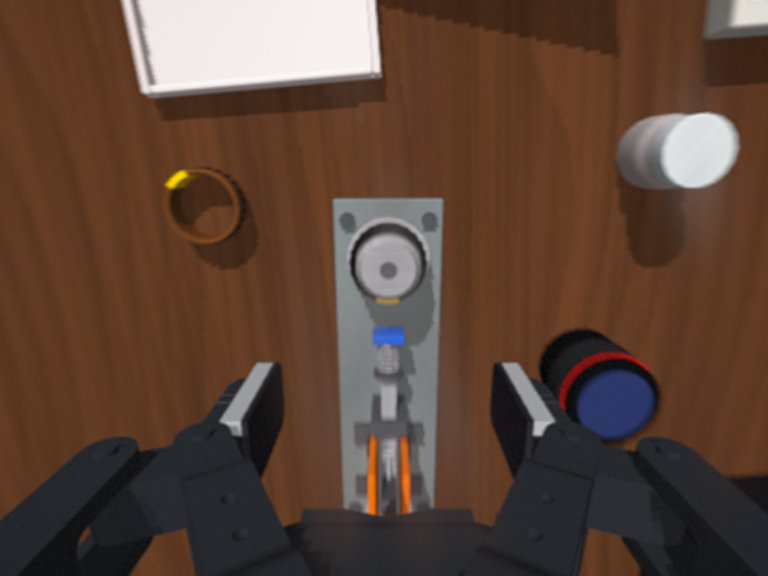

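The ring is seated: its top is at z 46 mm as expected, and the yellow mark at (258,200) in full-resolution pixels faces the blue pad at (258,224). Next, the trigger.

```bash
python3 -m crank '[[[-1.7,0,0.1],[0,0,-0.143]],[[-1.7,-0.3,0.1],[0,0,-0.143]],[[-1.6,-0.5,0.1],[0,0,-0.143]],[[-1.5,-0.7,0.1],[0,0,-0.143]],[[-1.4,-1.0,0.1],[0,0,-0.143]]]' 8.5
python3 -m crank '[[[-1.3,-1.1,0],[0,0,-0.143]],[[-1.1,-1.3,0],[0,0,-0.143]],[[-0.9,-1.4,0],[0,0,-0.143]],[[-0.7,-1.6,0],[0,0,-0.143]],[[-0.4,-2.1,0],[0,0,-0.144]]]'
python3 -m crank '[[[-0.2,-2.1,0],[0,0,-0.143]],[[0,0,0],[0,0,0]],[[0,0,0],[0,0,0]],[[0,0,0],[0,0,0]]]'
cat > trig.py <<'E'
import sys; from h import *
o=monitor.get_obs(); im,P=cam("wrist"); save(sys.argv[1],im)
M=R.from_rotvec(o["orientation"]).as_matrix(); T=(P-o["tcp_pos"])@M
print(o["clock"],o["tcp_pos"],o["joints"].round(2),"yaw",np.degrees(np.arctan2(M[1,1],M[0,1])),M[:,2])
hsv=cv2.cvtColor(im,cv2.COLOR_RGB2HSV)
hi=(P[...,2]>.15)&(P[...,2]<.18)&(abs(P[...,0]-.563)<.03)&(abs(P[...,1]+.2)<.05)
for n,k in(("all",hi),("dark",hi&(hsv[...,2]<70)),("orange",hi&(hsv[...,1]>150)&(hsv[...,2]>90))):
    q=T[k]; w=P[k]
    if len(q): print(n,len(q),"T",np.percentile(q,2,0).round(4),np.percentile(q,98,0).round(4),"W",np.percentile(w,2,0).round(4),np.percentile(w,98,0).round(4))
def cl(P): # clamp frame
    e=np.array([.0633,.998]); d=P[...,:2]-np.array([.5686,-.1100]); return d@e, d@np.array([-e[1],e[0]])
x,y=cl(P)
bl=(hsv[...,0]>95)&(hsv[...,0]<125)&(hsv[...,1]>100)&(P[...,2]>.02)&(P[...,2]<.06)&(abs(y)<.02)&(x>.02)&(x<.09)
if bl.sum(): print("pad clamp x",np.percentile(x[bl],[2,50,98]).round(4),np.median(P[bl][:,2]),bl.sum())
E
python3 trig.py w_t1.png
```

```text
clock: 8.7
tcp_pos: [0.5671, -0.0942, 0.222]
orientation: [1.387, 2.818, -0.001]
contact_force: [-0.6, 0.4, -0.5]
grip_width: 0.0852
gripper_force: 0.0
clock: 9.2
tcp_pos: [0.5593, -0.1828, 0.222]
orientation: [0.31, 3.126, -0.001]
contact_force: [-0.3, -0.6, -0.4]
grip_width: 0.0849
gripper_force: 0.0
clock: 9.6
tcp_pos: [0.5572, -0.2023, 0.2221]
orientation: [-0.098, -3.14, 0.0]
contact_force: [-1.5, 0.2, 0.5]
grip_width: 0.085
gripper_force: 0.0
9.6 [ 0.55716943 -0.20233758  0.22212848] [ 0.03  0.36  0.27  1.78 -0.11  1.02  1.85] yaw 86.42251387548447 [-4.23891163e-05 -2.49059756e-04 -9.99999968e-01]
all 1310 T [-0.0164 -0.0161  0.0528] [0.0068 0.0314 0.0711] W [ 0.5498 -0.2185  0.151 ] [ 0.5732 -0.1712  0.1693]
orange 385 T [-0.0136 -0.0153  0.0603] [0.0038 0.0321 0.0713] W [ 0.5524 -0.2173  0.1508] [ 0.5724 -0.1707  0.1618]
pad clamp x [0.0371 0.0398 0.0451] 0.04578724772308704 239
```

View pics/w_t1.png

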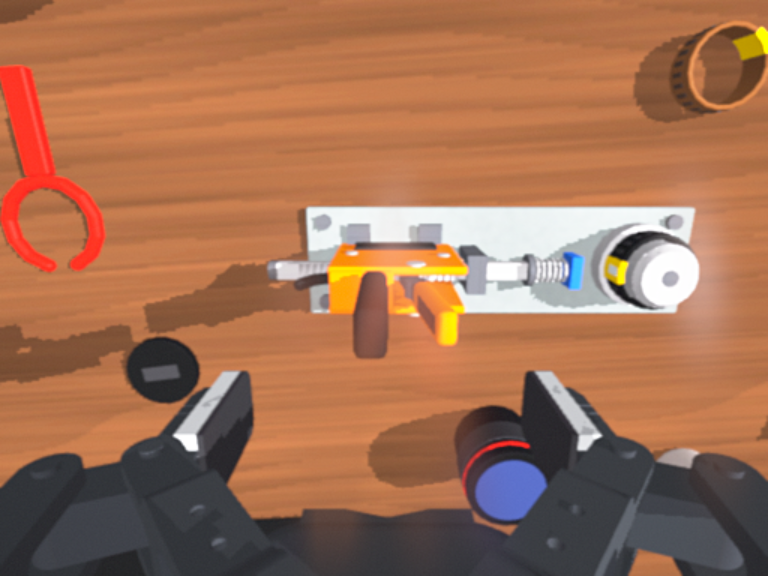

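Handle at (247,210) and blade at (290,210) in full-resolution pixels span 47 mm, which matches the given 46 mm. They sit 5 mm off the tool centre along tool -x, and the pad at (382,180) is still about 25 mm short of the ring. I go down over the trigger.

```bash
python3 -m crank '[[[-0.5,-0.1,1.5],[0,0,0]],[[0,0,3],[0,0,0]],[[0,0,3],[0,0,0]],[[0,0,2.8],[0,0,0]],[[0,0,0],[0,0,0]]]'
python3 -m crank '[[[0,0,0.1],[0,0,0]],[[0,0,0.1],[0,0,0]],[[0,0,0],[0,0,0]]]' 7.2 25
python3 -m crank '[[[0,0,0],[0,0,0]],[[0,0,0],[0,0,0]],[[0,0,0],[0,0,0]],[[0,0,0],[0,0,0]],[[0,0,0],[0,0,0]]]' 2.7 25
python3 -m crank '[[[0,0,0],[0,0,0]],[[0,0,0],[0,0,0]],[[0,0,0],[0,0,0]]]'
python3 - <<'E'
from h import *
for n in("top","wrist"):
    im,P=cam(n); save("p1_"+n+".png",im); np.savez("p1_"+n+".npz",im=im,P=P)
    hsv=cv2.cvtColor(im,cv2.COLOR_RGB2HSV)
    e=np.array([.0633,.998]); d=P[...,:2]-np.array([.5686,-.1100]); x=d@e; y=d@np.array([-e[1],e[0]])
    bl=(hsv[...,0]>95)&(hsv[...,0]<125)&(hsv[...,1]>100)&(P[...,2]>.02)&(P[...,2]<.06)&(abs(y)<.02)&(x>.02)&(x<.09)
    print(n,bl.sum(),np.percentile(x[bl],[2,50,98]) if bl.sum() else "")
E
```

```text
clock: 10.15
tcp_pos: [0.5591, -0.2033, 0.1148]
orientation: [-0.096, -3.132, -0.001]
contact_force: [-0.4, 0.5, -0.6]
grip_width: 0.0853
gripper_force: 0.0
clock: 10.45
tcp_pos: [0.5628, -0.205, 0.1186]
orientation: [0.097, 3.138, -0.002]
contact_force: [0.3, 1.0, -1.1]
grip_width: 0.0725
gripper_force: 0.6
clock: 10.95
tcp_pos: [0.5635, -0.2026, 0.1191]
orientation: [0.095, 3.137, 0.003]
contact_force: [-0.4, 6.8, 9.0]
grip_width: 0.0324
gripper_force: 27.8
clock: 11.25
tcp_pos: [0.5635, -0.2026, 0.1191]
orientation: [0.095, 3.137, 0.004]
contact_force: [-0.6, 8.5, 10.0]
grip_width: 0.0318
gripper_force: 27.8
top 26 [0.04392188 0.04747439 0.05164708]
wrist 591 [0.0435878  0.04587091 0.06771705]
```

```bash
cat > pad.py <<'E'
import sys; from h import *
for n in("top","wrist"):
    im,P=cam(n); save(sys.argv[1]+n+".png",im); np.savez("p_"+n+".npz",im=im,P=P)
    hsv=cv2.cvtColor(im,cv2.COLOR_RGB2HSV)
    e=np.array([.0633,.998]); d=P[...,:2]-np.array([.5686,-.1100]); x=d@e; y=d@np.array([-e[1],e[0]])
    bl=(hsv[...,0]>95)&(hsv[...,0]<125)&(hsv[...,1]>100)&(P[...,2]>.02)&(P[...,2]<.06)&(abs(y)<.02)&(x>.02)&(x<.09)
    print(n,bl.sum(),np.percentile(x[bl],[2,50,98]).round(4) if bl.sum() else "")
E
Z='[[[0,0,0],[0,0,0]],[[0,0,0],[0,0,0]],[[0,0,0],[0,0,0]],[[0,0,0],[0,0,0]],[[0,0,0],[0,0,0]]]'
python3 -m crank '[[[0,0,0],[0,0,0]],[[0,0,0],[0,0,0]],[[0,0,0],[0,0,0]],[[0,0,0],[0,0,0]],[[0,0,0],[0,0,0]]]' 7.0 25
python3 -m crank '[[[0,0,0],[0,0,0]],[[0,0,0],[0,0,0]],[[0,0,0],[0,0,0]],[[0,0,0],[0,0,0]],[[0,0,0],[0,0,0]]]' 2.7 25
python3 -m crank '[[[0,0,0],[0,0,0]],[[0,0,0],[0,0,0]]]'
python3 pad.py p2
python3 -m crank '[[[0,0,0],[0,0,0]],[[0,0,0],[0,0,0]],[[0,0,0],[0,0,0]],[[0,0,0],[0,0,0]],[[0,0,0],[0,0,0]]]' 7.0 25
python3 -m crank '[[[0,0,0],[0,0,0]],[[0,0,0],[0,0,0]],[[0,0,0],[0,0,0]],[[0,0,0],[0,0,0]],[[0,0,0],[0,0,0]]]' 2.7 25
python3 -m crank '[[[0,0,0],[0,0,0]],[[0,0,0],[0,0,0]]]'
python3 pad.py p3
```

```text
clock: 11.85
tcp_pos: [0.5615, -0.2055, 0.1172]
orientation: [-0.098, -3.14, 0.002]
contact_force: [-0.4, 1.9, -1.9]
grip_width: 0.0702
gripper_force: 1.1
clock: 12.35
tcp_pos: [0.5631, -0.2025, 0.1187]
orientation: [0.095, 3.138, 0.004]
contact_force: [-0.4, 9.2, 8.2]
grip_width: 0.0318
gripper_force: 27.4
clock: 12.55
tcp_pos: [0.5631, -0.2025, 0.1187]
orientation: [0.095, 3.138, 0.004]
contact_force: [-1.2, 8.8, 8.9]
grip_width: 0.0323
gripper_force: 27.4
top 30 [0.0468 0.052  0.0559]
wrist 578 [0.0483 0.0504 0.0562]
clock: 13.15
tcp_pos: [0.5615, -0.2056, 0.1172]
orientation: [-0.098, -3.14, 0.002]
contact_force: [-0.3, 1.5, -1.8]
grip_width: 0.0699
gripper_force: 1.1
clock: 13.65
tcp_pos: [0.5632, -0.2026, 0.1187]
orientation: [0.095, 3.138, 0.004]
contact_force: [-0.6, 8.3, 9.5]
grip_width: 0.0322
gripper_force: 27.7
clock: 13.85
tcp_pos: [0.5632, -0.2026, 0.1187]
orientation: [0.095, 3.138, 0.004]
contact_force: [-1.2, 8.1, 9.2]
grip_width: 0.0319
gripper_force: 27.7
top 29 [0.0516 0.0574 0.0612]
wrist 573 [0.0534 0.0556 0.0709]
```

View pics/p3wrist.png

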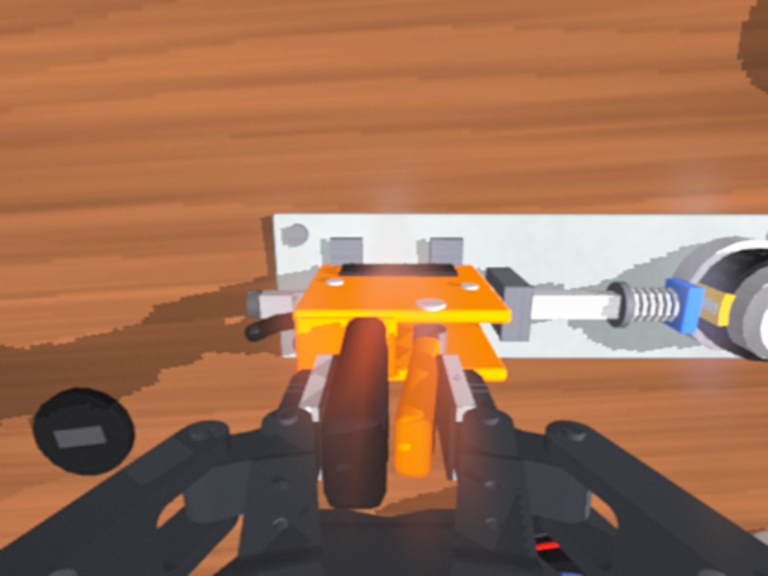

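The view shows the gripper squeezing the blade against the handle, a straight spring at about (435,203) in full-resolution pixels, and the blue pad at (456,203) still about 12 mm from the yellow dent. The advance is 5 mm per pump, so I make two more.

```bash
python3 -m crank '[[[0,0,0],[0,0,0]],[[0,0,0],[0,0,0]],[[0,0,0],[0,0,0]],[[0,0,0],[0,0,0]],[[0,0,0],[0,0,0]]]' 7.0 25
python3 -m crank '[[[0,0,0],[0,0,0]],[[0,0,0],[0,0,0]],[[0,0,0],[0,0,0]],[[0,0,0],[0,0,0]],[[0,0,0],[0,0,0]]]' 2.7 25
python3 -m crank '[[[0,0,0],[0,0,0]],[[0,0,0],[0,0,0]]]'
python3 pad.py p4
python3 -m crank '[[[0,0,0],[0,0,0]],[[0,0,0],[0,0,0]],[[0,0,0],[0,0,0]],[[0,0,0],[0,0,0]],[[0,0,0],[0,0,0]]]' 7.0 25
python3 -m crank '[[[0,0,0],[0,0,0]],[[0,0,0],[0,0,0]],[[0,0,0],[0,0,0]],[[0,0,0],[0,0,0]],[[0,0,0],[0,0,0]]]' 2.7 25
python3 -m crank '[[[0,0,0],[0,0,0]],[[0,0,0],[0,0,0]]]'
python3 pad.py p5
python3 -c "
import cv2,numpy as np
a=[cv2.imread(f'pics/p{k}wrist.png')[370//1-110:370+20,440:768] for k in (3,4,5)]
cv2.imwrite('pics/cmp.png',cv2.resize(np.vstack(a),None,fx=1.5,fy=1.5))"
```

```text
clock: 14.45
tcp_pos: [0.5615, -0.2056, 0.1172]
orientation: [-0.098, -3.14, 0.002]
contact_force: [0.2, 3.0, -1.5]
grip_width: 0.0699
gripper_force: 1.1
clock: 14.95
tcp_pos: [0.5632, -0.2025, 0.1187]
orientation: [0.095, 3.138, 0.004]
contact_force: [-1.6, 8.7, 9.2]
grip_width: 0.0322
gripper_force: 27.6
clock: 15.15
tcp_pos: [0.5632, -0.2025, 0.1187]
orientation: [0.095, 3.138, 0.004]
contact_force: [-1.4, 8.9, 9.9]
grip_width: 0.0325
gripper_force: 27.6
top 25 [0.0587 0.0628 0.0662]
wrist 568 [0.0584 0.0605 0.0707]
clock: 15.75
tcp_pos: [0.5615, -0.2056, 0.1172]
orientation: [-0.098, -3.14, 0.002]
contact_force: [-0.8, 2.3, -1.2]
grip_width: 0.0704
gripper_force: 1.1
clock: 16.25
tcp_pos: [0.5632, -0.2025, 0.1187]
orientation: [0.095, 3.138, 0.004]
contact_force: [-1.0, 8.5, 10.1]
grip_width: 0.0323
gripper_force: 27.5
clock: 16.45
tcp_pos: [0.5632, -0.2026, 0.1187]
orientation: [0.095, 3.138, 0.004]
contact_force: [-1.1, 8.6, 9.1]
grip_width: 0.0322
gripper_force: 27.5
top 18 [0.064  0.0666 0.0699]
wrist 413 [0.0635 0.0669 0.0719]
```

View pics/cmp.png

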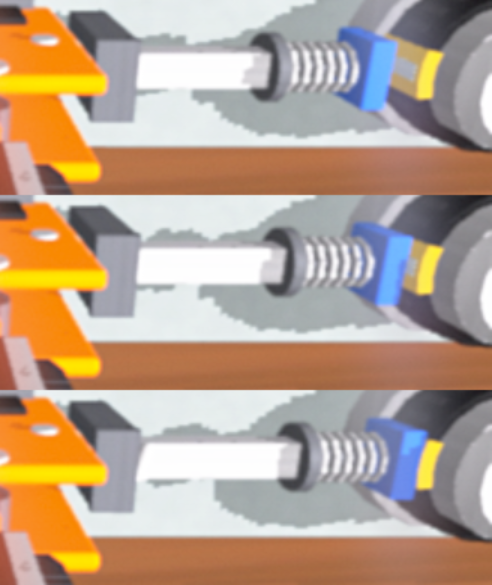

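The three crops show the pad advancing 5 mm per pump with the spring still at full length. After pump 5 the pad is about 3 mm from the dent.

```bash
python3 -m crank '[[[0,0,0],[0,0,0]],[[0,0,0],[0,0,0]],[[0,0,0],[0,0,0]],[[0,0,0],[0,0,0]],[[0,0,0],[0,0,0]]]' 7.0 25
python3 -m crank '[[[0,0,0],[0,0,0]],[[0,0,0],[0,0,0]],[[0,0,0],[0,0,0]],[[0,0,0],[0,0,0]],[[0,0,0],[0,0,0]]]' 2.7 25
python3 -m crank '[[[0,0,0],[0,0,0]],[[0,0,0],[0,0,0]]]'
python3 pad.py p6
python3 -m crank '[[[0,0,0],[0,0,0]],[[0,0,0],[0,0,0]],[[0,0,0],[0,0,0]],[[0,0,0],[0,0,0]],[[0,0,0],[0,0,0]]]' 7.0 28
python3 -m crank '[[[0,0,0],[0,0,0]],[[0,0,0],[0,0,0]],[[0,0,0],[0,0,0]],[[0,0,0],[0,0,0]],[[0,0,0],[0,0,0]]]' 2.7 28
python3 -m crank '[[[0,0,0],[0,0,0]],[[0,0,0],[0,0,0]],[[0,0,0],[0,0,0]]]'
python3 pad.py p7
python3 -c "
import cv2,numpy as np
a=[cv2.imread(f'pics/p{k}wrist.png')[260:390,440:768] for k in (5,6,7)]
cv2.imwrite('pics/cmp2.png',cv2.resize(np.vstack(a),None,fx=1.5,fy=1.5))"
```

```text
clock: 17.05
tcp_pos: [0.5615, -0.2056, 0.1172]
orientation: [-0.098, -3.14, 0.002]
contact_force: [-0.0, 1.8, -2.1]
grip_width: 0.07
gripper_force: 1.1
clock: 17.55
tcp_pos: [0.5632, -0.2025, 0.1187]
orientation: [0.095, 3.138, 0.004]
contact_force: [-0.1, 8.8, 9.2]
grip_width: 0.0323
gripper_force: 26.8
clock: 17.75
tcp_pos: [0.5632, -0.2025, 0.1187]
orientation: [0.095, 3.138, 0.004]
contact_force: [-1.0, 9.2, 9.3]
grip_width: 0.0318
gripper_force: 26.8
top 19 [0.0657 0.0684 0.0711]
wrist 371 [0.0654 0.069  0.0735]
clock: 18.35
tcp_pos: [0.5615, -0.2057, 0.1173]
orientation: [-0.098, -3.14, 0.002]
contact_force: [-0.1, 1.9, -2.6]
grip_width: 0.0699
gripper_force: 1.0
clock: 18.85
tcp_pos: [0.5633, -0.2026, 0.1189]
orientation: [0.096, 3.138, 0.004]
contact_force: [-0.7, 7.2, 9.6]
grip_width: 0.0322
gripper_force: 29.5
clock: 19.15
tcp_pos: [0.5633, -0.2026, 0.1189]
orientation: [0.095, 3.138, 0.004]
contact_force: [-1.5, 7.8, 8.6]
grip_width: 0.0326
gripper_force: 29.5
top 19 [0.0657 0.0684 0.0711]
wrist 380 [0.0655 0.069  0.0737]
```

View pics/cmp2.png

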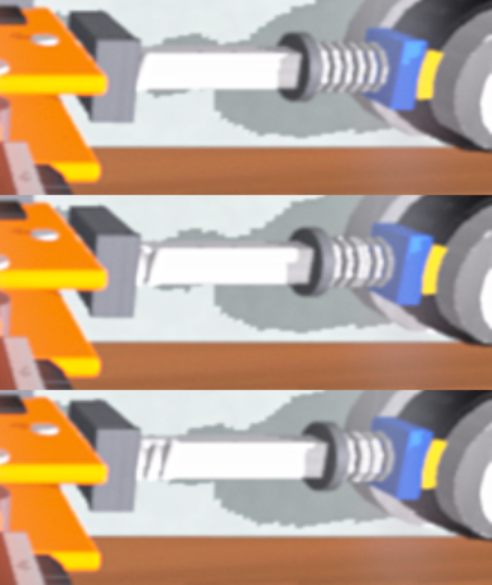

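After pump 6 the pad rests on the dent and stays put. After pump 7 the spring has shortened from about 55 to about 37 px, or roughly 6-7 mm of its 16 mm travel, and it is not shut. The trigger is still held squeezed, so I hand in.

```bash
python3 -c "
from bench import r
print(r.hand_in())"
```

```text
the job is handed in; nothing more can be done
None
```

The job is handed in: the ring is on its seat with the mark facing the pad, the pad presses on the dent with its spring about 6–7 mm shortened (of 16 mm), and the trigger is still held squeezed, at about 19 s of the 67 s allowed; the judged result was not shown.

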